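Close the storage jars with the stacked lids

ROBOT

A 6-joint arm with a two-finger parallel gripper is mounted at the origin on a cart in front of the work surface, level with it; the furniture and walls round the work are solid. World frame = base frame: x ahead of the robot, y to its left, z up, the work surface at z = 0. Lengths are in m, angles in rad, forces in N, time in s.
With the tool pointing down it reaches from about 0.35 to 0.975 m from the base axis. Payload 4.9 kg.
Tool frame: the origin (TCP) lies at the very end of the fingers, on their centre line; the grasp point (between the pads) lies 19 mm behind it (ctrl.pinch_z is the distance from the TCP to the grasp point, in m); z points along the fingers, y is the direction in which the jaws open and shut (so a half turn about z gives the same grasp; the last joint's range is limited). The gripper opens to 85 mm and grips with 20 to 120 N. Pads are 22 mm wide; open, the fingers measure 114 mm over their backs; the gripper's body (76 mm by 85 mm) begins 54 mm behind the grasp point. The pads swing forward as they close: fully open they stand 13 mm farther back than shut.
Start: joints at [0.983, 0.053, 1.613, -0, 1.476, -0.119], TCP at [0.282, 0.558, 0.231] pointing down, gripper open.
Joint ranges: [-3.01, 3.01], [-1.01, 2.22], [0.06, 2.58], [-1.02, 4.17], [0.09, 2.62], [-3.14, 3.14]. Speed limits (rad/s): [2.57, 2.57, 3.14, 3.14, 3.14, 3.14].

INTERFACE

Orientations are given as a rotation vector (axis times angle).
In Python, from station import ctrl gives the robot as it stands.
- The arm moves only by the tool carry_out, never from a script. Its argument "series" is a list of rows, each a list of 7 numbers: the shift along the world's x, y, z each as a share of 0.025 m, from -1 to 1, then the turn, a rotation vector about the world's x, y, z each as a share of 0.1 rad, from -1 to 1, then the opening, from 0 (shut) to 1 (fully open). A call has 1 to 12 rows; each row shifts and turns the commanded pose from where the row before left it; what a row does not reach is not made up. A row lasts 1/10 s, in which the tool goes at most 50 mm and 8.59 degrees, less where a joint would pass 70% of its speed; a pose out of reach is approached as far as the arm can. A call with a number of a shift or a turn outside -1 to 1 is refused whole. A call with a gripper value outside its range is refused whole. The fingers move at their own pace and stop on an object; "grip_force" is the grip in N (left out, the last holds). Time passes only in rows, so rows that do not move let the fingers close. It gives the time, the measured TCP pose, the force and the opening at its end, in the units of the state.
- ctrl.get_obs(): the state, without advancing time (a new reading comes with each control period).
- ctrl.get_image(name): name is "scene" or "top" or "wrist"; returns a dict with "frame" (480x640x3 uint8, blue, green, red), "fx", "fy", "cx", "cy" (pixels), "R" (3x3) and "t" (3): a world point X has camera coordinates R X + t; the wrist camera has in their place "hand_eye" (4x4, takes a point from camera to tool coordinates, whose origin is the TCP and whose axes are the flange's). Camera axes: x right, y down, z forward; pixel columns grow to the right and rows downward; lengths in m; the calibration is good to about 2 mm. A picture is of the moment at which its call begins: read the wrist's pose just before it. There is no depth.
- ctrl.finish_job(): hands the job in, once; it reports no verdict.
Trained networks look in a picture, given as the dict that the camera call returned (one of the last four; its "shot" number tells which), for a name from the list of things; names that differ only in an ending like _2 or _b are one class to them, and where a whole thing is asked for, a point or a joint stands for the part that bears it (a point fixed in the world has none). Each returns a list of dicts, best first, with "p" (0 to 1); they miss things now and then, are a little off and sometimes report something else, mostly with a low value. They report only what shows in the picture. A call takes as long as a camera call.
- ctrl.trace(picture, name): "mask" (480x640 bool, what is visible of it) and "rect" ([left, top, width, height] as shares, 0 to 1, of the picture: columns of its width, rows of its height, round what is visible of it).
- ctrl.mark_of(picture, name): "position" ([column, row] as shares, 0 to 1, of the picture: columns of its width, rows of its height: a listed point, or the origin of a listed thing).
The state is a dict: "t": time; "q": joint angles; "dq": joint speeds; "effort": joint torques, N m; "tool_pos": TCP position; "tool_rot": TCP orientation; "contact_force": force on the tool from outside, world axes, zero at the start; "wrist_torque": the same for the moment, N m; "opening": finger opening in m.
Only numpy, scipy, OpenCV 4.12 (cv2) and the standard library are available. Lean on these libraries where they do the work, as an engineer would, in place of code of your own. Each camera call takes 0.05 s, during which the arm holds its last target.

TASK

The four storage jars have been washed and their wooden lids are nested in one stack, the largest lowest. Take the stack apart and close every jar with the lid of its own size: lower each lid gently, without dropping it, until its seal is in the mouth and it lies flat on the rim. Leave the jars standing where they are and do not disturb the pepper mill and the glass behind them.

Things in the scene. Friction and masses are not known exactly. Their poses are not given: they have to be found in the camera images.
- lid_large: Large lid, lowest of the stack, on the worktop: dark wooden disc 114 mm wide, 8 thick; steel knob on it 17 wide, 14 high; under it a white tapered hollow seal 17 deep, 94 wide at the disc, 83 at its lower edge. Origin: centre of that lower edge, z up (disc top at 25, knob top 39 mm). Seated, disc on rim, its origin is 83 above the jar's.
- lid_medium: Medium lid, second from below in the stack: dark wooden disc 96 mm wide, 8 thick; steel knob on it 17 wide, 14 high; under it a white tapered hollow seal 17 deep, 76 wide at the disc, 65 at its lower edge. Origin: centre of that lower edge, z up (disc top at 25, knob top 39 mm). The knob of the lid below is inside its seal: lift straight up. Seated, disc on rim, its origin is 69 above the jar's.
- lid_small: Small lid, third from below in the stack: dark wooden disc 78 mm wide, 8 thick; steel knob on it 17 wide, 14 high; under it a white tapered hollow seal 17 deep, 59 wide at the disc, 48 at its lower edge. Origin: centre of that lower edge, z up (disc top at 25, knob top 39 mm). The knob of the lid below is inside its seal: lift straight up. Seated, disc on rim, its origin is 55 above the jar's.
- lid_tiny: Tiny lid, top of the stack: dark wooden disc 62 mm wide, 8 thick; steel knob on it 17 wide, 14 high; under it a white tapered hollow seal 17 deep, 44 wide at the disc, 33 at its lower edge. Origin: centre of that lower edge, z up (disc top at 25, knob top 39 mm). The knob of the lid below is inside its seal: lift straight up. Seated, disc on rim, its origin is 41 above the jar's.
- jar_large: The large storage jar: open, empty, white ceramic, straight round wall, 112 mm across outside, 100 mm high, mouth 98 mm wide. Loose, stands upright on the worktop. Origin: centre of its underside; z up. Its rim is 100 mm above the origin.
- jar_medium: The medium storage jar: open, empty, white ceramic, straight round wall, 94 mm across outside, 86 mm high, mouth 80 mm wide. Loose, stands upright on the worktop. Origin: centre of its underside; z up. Its rim is 86 mm above the origin.
- jar_small: The small storage jar: open, empty, white ceramic, straight round wall, 76 mm across outside, 72 mm high, mouth 63 mm wide. Loose, stands upright on the worktop. Origin: centre of its underside; z up. Its rim is 72 mm above the origin.
- jar_tiny: The tiny storage jar: open, empty, white ceramic, straight round wall, 60 mm across outside, 58 mm high, mouth 48 mm wide. Loose, stands upright on the worktop. Origin: centre of its underside; z up. Its rim is 58 mm above the origin.
- pepper_mill: Bystander: dark wooden pepper mill, 58 mm across, 170 mm high, standing loose behind the jars, where the wall cabinet begins overhead (its lower edge is 0.45 m above the worktop, its front and door handles at x = 0.55 m: keep the wrist clear). Origin: centre of its underside, z up.
- drinking_glass: Bystander: clear drinking glass, 81 mm across, 91 mm high, standing loose behind the jars. Origin: centre of its underside, z up.

How it is judged:
At the end, for the whole second after the job is handed in: Each of the four lids sits on the jar of its own size: lid centre within 8 mm of the jar's axis, disc flat on the rim (seated height within about 4 mm, tilt under 0.06 rad), jars upright, everything released and at rest (horizontal distance between lid_large and jar_large below 0.008 m and z of lid_large in the frame of jar_large between 0.079 and 0.0865 m and angle between each of lid_large, jar_large, lid_medium, jar_medium, lid_small, jar_small, lid_tiny, jar_tiny's own z axis and vertical below 0.06 rad and linear speed of each of lid_large, jar_large, lid_medium, jar_medium, lid_small, jar_small, lid_tiny, jar_tiny below 0.02 m/s and horizontal distance between lid_medium and jar_medium below 0.008 m and z of lid_medium in the frame of jar_medium between 0.065 and 0.0725 m and horizontal distance between lid_small and jar_small below 0.008 m and z of lid_small in the frame of jar_small between 0.051 and 0.0585 m and horizontal distance between lid_tiny and jar_tiny below 0.008 m and z of lid_tiny in the frame of jar_tiny between 0.037 and 0.0445 m); the robot touches nothing.
It fails at once if a jar is shoved more than 40 mm from its place or tipped (distance of any of jar_large, jar_medium, jar_small, jar_tiny from where it was at the start of the episode above 0.04 m or angle between any of jar_large, jar_medium, jar_small, jar_tiny's own z axis and vertical above 0.3 rad).
It fails at once if a lid is dropped (falls free by more than about 10 mm) or rammed onto its jar (more than 40 N) (contact force between lid_large and jar_large above 40 N or (contact force between lid_large and the fingers below 0.1 N and linear speed of lid_large above 0.45 m/s) or contact force between lid_medium and jar_medium above 40 N or (contact force between lid_medium and the fingers below 0.1 N and linear speed of lid_medium above 0.45 m/s) or contact force between lid_small and jar_small above 40 N or (contact force between lid_small and the fingers below 0.1 N and linear speed of lid_small above 0.45 m/s) or contact force between lid_tiny and jar_tiny above 40 N or (contact force between lid_tiny and the fingers below 0.1 N and linear speed of lid_tiny above 0.45 m/s)).
It fails at once if the pepper mill is shoved more than 30 mm or knocked over (distance of pepper_mill from where it was at the start of the episode above 0.03 m or angle between pepper_mill's own z axis and vertical above 0.4 rad).
It fails at once if the drinking glass is shoved more than 30 mm or knocked over (distance of drinking_glass from where it was at the start of the episode above 0.03 m or angle between drinking_glass's own z axis and vertical above 0.4 rad).
It also fails if it takes over 109 s, if anything falls off the work surface, if the arm or the gripper's body presses on something with over 40 N, if the wrist force passes 120 N, or if a joint passes its speed limit or range.

## Working session

There is one attempt and no reset: what is moved stays moved. The work goes in short steps, Python scripts to look and compute and a tool call to move; the robot and the scene stay as the last step left them, time stands still between calls to the robot, and variables do not carry over. Pictures are saved under pics/ and viewed, and the job is handed in when it is done.

Besides the shell and the picture viewer there is one more tool, called after "Request:" as name([rows], argument=value, ...), one row to a line, values as JSON. carry_out: Moves the arm, as the interface text tells. Shift numbers are shares of 0.025 m and turn numbers shares of 0.1 rad, none past 1 either way. Its arguments: {"type":"object","properties":{"series":{"type":"array"},"grip_force":{"type":"number"}},"required":["series"]}

```bash
mkdir -p pics; ls; python3 - <<'E'
from station import ctrl
import cv2,numpy as np
print(ctrl.get_obs())
print(ctrl.pinch_z)
for n in ["scene","top","wrist"]:
    p=ctrl.get_image(n)
    cv2.imwrite(f"pics/{n}0.png",p["frame"])
    print(n,{k:v for k,v in p.items() if k!="frame"})
    for o in "lid_large lid_medium lid_small lid_tiny jar_large jar_medium jar_small jar_tiny pepper_mill drinking_glass".split():
        m=ctrl.mark_of(p,o); r=ctrl.trace(p,o)
        print(o,[(round(a["p"],2),np.round(np.array(a["position"])*[640,480],1)) for a in m[:2]],[(round(a["p"],2),np.round(np.array(a["rect"])*[640,480,640,480],0)) for a in r[:2]])
E
```

```text
pics
{'t': 0.0, 'q': array([ 9.82973575e-01,  5.33703068e-02,  1.61428319e+00, -1.17173293e-05,
        1.47600279e+00, -1.19004089e-01]), 'dq': array([-4.00001675e-04, -7.78801573e-04, -8.00911934e-04,  9.81984337e-05,
        4.57159784e-04,  4.33766290e-04]), 'effort': array([ 2.56943449e-04, -3.93679726e+01, -3.70179105e+01, -2.88268507e-05,
        6.82799437e-03, -1.61444422e-05]), 'tool_pos': array([0.28205421, 0.5570424 , 0.23006114]), 'tool_rot': array([-7.29527641e-01, -3.05499037e+00,  3.04687242e-03]), 'contact_force': array([0.26888771, 0.05889914, 0.24619773]), 'wrist_torque': array([-0.02325478,  0.01790338,  0.04528596]), 'opening': 0.08501172792809474}
0.0187
scene {'fx': 526.8912340530666, 'fy': 526.8912340530666, 'cx': 310.0296156905824, 'cy': 236.99683300817674, 'R': array([[ 0.42726238, -0.90393368,  0.01872867],
       [-0.62541024, -0.31044509, -0.71588119],
       [ 0.65292334,  0.294156  , -0.69797089]]), 't': array([-0.22835804,  0.39558347,  0.84340488]), 'shot': 1}
lid_large [(0.7, array([211.9, 272.1])), (0.5, array([211.7, 267.2]))] [(0.78, array([186., 
[... 2378 characters left out ...]
17535e-01, -2.70864055e-01,
         6.81269437e-02],
       [ 9.99999739e-01,  5.33706750e-04, -4.87961347e-04,
        -2.00313941e-04],
       [ 6.14282123e-04, -2.70863798e-01,  9.62617487e-01,
        -1.42950444e-01],
       [ 0.00000000e+00,  0.00000000e+00,  0.00000000e+00,
         1.00000000e+00]]), 'shot': 3}
lid_large [] [(0.49, array([ 90., 468.,   8.,  12.]))]
lid_medium [(0.8, array([ 63.4, 473.7]))] [(0.8, array([ 62., 464.,  33.,  16.]))]
lid_small [] [(0.44, array([192., 406.,  52.,  40.]))]
lid_tiny [] []
jar_large [] []
jar_medium [] []
jar_small [] []
jar_tiny [(0.77, array([218.1, 428.1]))] [(0.68, array([195., 406.,  49.,  38.]))]
pepper_mill [] []
drinking_glass [] []
```

View pics/scene0.png

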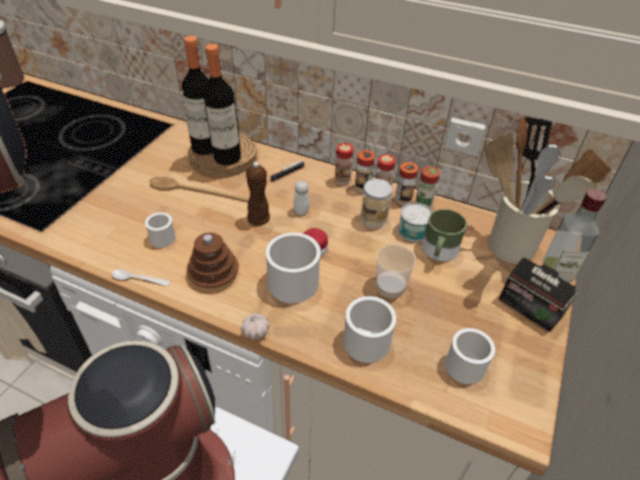

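View pics/top0.png

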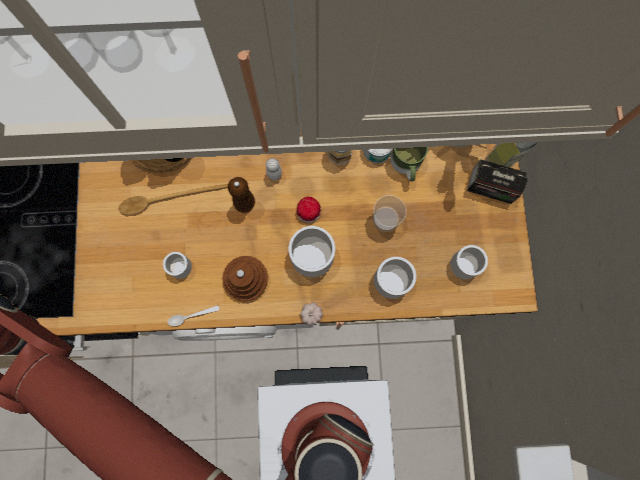

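View pics/wrist0.png

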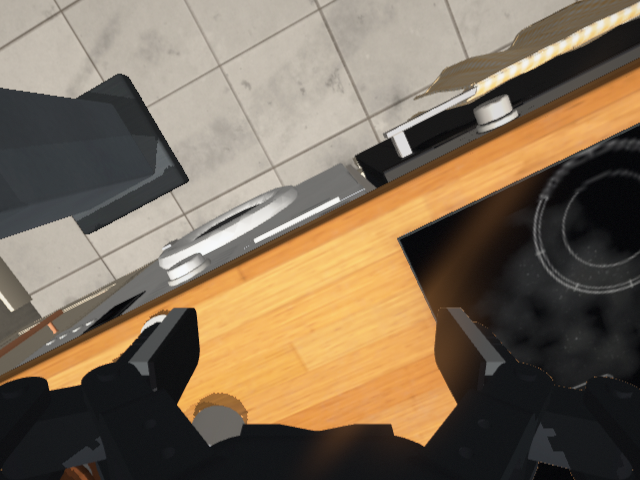

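```bash
cat > h.py <<'E'
import numpy as np,cv2
from scipy.optimize import minimize
from scipy.spatial.transform import Rotation as Ro
def campose(p,obs=None):
    if "R" in p: return np.array(p["R"]),np.array(p["t"])
    T=np.eye(4);T[:3,:3]=Ro.from_rotvec(obs["tool_rot"]).as_matrix();T[:3,3]=obs["tool_pos"]
    M=np.linalg.inv(T@np.array(p["hand_eye"])); return M[:3,:3],M[:3,3]
def proj(p,Rt,X):
    R,t=Rt; c=np.asarray(X)@R.T+t
    return np.stack([p["fx"]*c[:,0]/c[:,2]+p["cx"],p["fy"]*c[:,1]/c[:,2]+p["cy"]],1)
def ray(p,Rt,uv,z):
    R,t=Rt; d=R.T@np.array([(uv[0]-p["cx"])/p["fx"],(uv[1]-p["cy"])/p["fy"],1.]); o=-R.T@t
    return o+d*(z-o[2])/d[2]
a=np.linspace(0,2*np.pi,60,endpoint=False)
def circ(x,y,z,r): return np.stack([x+r*np.cos(a),y+r*np.sin(a),0*a+z],1)
S=4
def render(p,Rt,x,y,parts):
    # parts: list of (zlo,zhi,r)
    im=np.zeros((480*S,640*S),np.uint8)
    for zl,zh,r in parts:
        P=proj(p,Rt,np.vstack([circ(x,y,zl,r),circ(x,y,zh,r)]))
        h=cv2.convexHull((((P+.5)*S)).astype(np.float32).round().astype(np.int32))
        cv2.fillConvexPoly(im,h,255)
    return cv2.resize(im,(640,480),interpolation=cv2.INTER_AREA)/255.
def fit(views,x0,parts):
    def c(v):
        s=0
        for p,Rt,m in views:
            r=render(p,Rt,v[0],v[1],parts); s+=np.abs(r-m).sum()/m.sum()
        return s
    r=minimize(c,x0,method="Nelder-Mead",options=dict(initial_simplex=np.array(x0)+np.array([[0,0],[.01,0],[0,.01]]),xatol=2e-4,fatol=1e-4))
    return r.x,r.fun
JAR=dict(large=(.056,.100,.049),medium=(.047,.086,.040),small=(.038,.072,.0315),tiny=(.030,.058,.024))
DISC=dict(large=.057,medium=.048,small=.039,tiny=.031)
E
cat > m0.py <<'E'
from station import ctrl
from h import *
V={}
for n in ["scene","top"]:
    p=ctrl.get_image(n); V[n]=p
things={f"jar_{k}":([(0,v[1],v[0])],None) for k,v in JAR.items()}
things["drinking_glass"]=([(0,.091,.0405)],None); things["pepper_mill"]=([(0,.17,.029)],None)
for k,(parts,_) in things.items():
    for ns in (["top"],["scene"],["top","scene"]):
        views=[]
        for n in ns:
            p=V[n];Rt=campose(p);r=ctrl.trace(p,k)
            if r: views.append((p,Rt,r[0]["mask"].astype(float)))
        if not views: continue
        ys,xs=np.nonzero(views[0][2]); x0=ray(views[0][0],views[0][1],(xs.mean(),ys.mean()),.05)[:2]
        print(k,ns,*[np.round(q,4) for q in fit(views,x0,parts)])
parts=[]
for i,k in enumerate(["large","medium","small","tiny"]):
    parts.append((.025*i+.017,.025*i+.025,DISC[k]))
parts.append((.1,.114,.0085))
for n in ["top","scene"]:
    p=V[n];Rt=campose(p)
    m=np.zeros((480,640))
    for k in DISC:
        r=ctrl.trace(p,"lid_"+k)
        if r: m=np.maximum(m,r[0]["mask"])
    cv2.imwrite(f"pics/m_{n}.png",cv2.resize(np.hstack([p["frame"],np.dstack([m*255]*3).astype(np.uint8)]),(800,300)))
    ys,xs=np.nonzero(m); x0=ray(p,Rt,(xs.mean(),ys.mean()),.04)[:2]
    x,f=fit([(p,Rt,m)],x0,parts);print("stack",n,np.round(x,4),f)
    print(" marks",[ (k,[np.round(ray(p,Rt,np.array(q["position"])*[640,480],.025*i)[:2],4) for q in ctrl.mark_of(p,"lid_"+k)[:1]]) for i,k in enumerate(DISC)])
    X=x0;f=p["frame"]; kn=proj(p,Rt,[[*x,.107]])[0];print("knob px",kn)
    u,v=kn.round().astype(int); cv2.imwrite(f"pics/st_{n}.png",cv2.resize(f[v-30:v+50,u-45:u+45],None,fx=6,fy=6,interpolation=cv2.INTER_NEAREST))
E
python3 m0.py
```

```text
jar_large ['top'] [0.4659 0.0068] 0.0714
jar_large ['scene'] [0.4693 0.0101] 0.0271
jar_large ['top', 'scene'] [0.4685 0.0086] 0.1256
jar_medium ['top'] [ 0.3929 -0.193 ] 0.0282
jar_medium ['scene'] [ 0.3958 -0.1899] 0.0509
jar_medium ['top', 'scene'] [ 0.3935 -0.1917] 0.1132
jar_small ['top'] [ 0.424 -0.383] 0.0716
jar_small ['scene'] [ 0.4267 -0.3799] 0.0289
jar_small ['top', 'scene'] [ 0.4249 -0.3806] 0.1391
jar_tiny ['top'] [0.4534 0.3434] 0.0513
jar_tiny ['scene'] [0.457  0.3477] 0.0881
jar_tiny ['top', 'scene'] [0.454  0.3448] 0.1699
drinking_glass ['top'] [ 0.5533 -0.1879] 0.1924
drinking_glass ['scene'] [ 0.5659 -0.1826] 0.1739
drinking_glass ['top', 'scene'] [ 0.5554 -0.1859] 0.395
pepper_mill ['top'] [0.6065 0.1723] 0.292
pepper_mill ['scene'] [0.6191 0.1816] 0.3875
pepper_mill ['top', 'scene'] [0.6091 0.1744] 0.698
stack top [0.414 0.177] 0.14610797743755033
 marks [('large', [array([0.4096, 0.1756])]), ('medium', [array([0.4101, 0.1704])]), ('small', []), ('tiny', [array([0.4115, 0.174 ])])]
knob px [240.56031044 273.06143761]
stack scene [0.4164 0.181 ] 0.07860827141872895
 marks [('large', [array([0.4207, 0.1823])]), ('medium', [array([0.421 , 0.1875])]), ('small', [array([0.4117, 0.1795])]), ('tiny', [array([0.4176, 0.1779])])]
knob px [207.90363571 238.12953116]
```

Request:
carry_out([
  [0.77, -0.94, 0, 0, 0, 0.52, 0.6],
  [0.77, -0.94, 0, 0, 0, 0.52, 0.6],
  [0.77, -0.94, 0, 0, 0, 0.52, 0.6],
  [0.77, -0.94, 0, 0, 0, 0.52, 0.6],
  [0.77, -0.94, 0, 0, 0, 0.52, 0.6],
  [0.77, -0.94, 0, 0, 0, 0.52, 0.6],
  [0.77, -0.94, 0, 0, 0, 0.52, 0.6],
  [0.77, -0.94, 0, 0, 0, 0.52, 0.6],
  [0.77, -0.94, 0, 0, 0, 0.53, 0.6],
  [0, 0, 0, 0, 0, 0, 0.6],
  [0, 0, 0, 0, 0, 0, 0.6],
], grip_force=50)

```text
t: 6.35
tool_pos: [0.4558, 0.3458, 0.2313]
tool_rot: [-0.003, -3.141, -0.001]
contact_force: [-0.3, -0.3, 0.2]
opening: 0.0512
```

```bash
cat > w.py <<'E'
import sys
from station import ctrl
from h import *
name,tag=sys.argv[1],sys.argv[2]
o=ctrl.get_obs(); p=ctrl.get_image("wrist"); Rt=campose(p,o)
print("t",o["t"],"pos",np.round(o["tool_pos"],4),"rot",np.round(o["tool_rot"],4),"f",np.round(o["contact_force"],2),"op",round(o["opening"],4))
im=p["frame"].copy()
if name.startswith("jar"):
    r,h,ri=JAR[name[4:]]; parts=[(0,h,r)]
    t=ctrl.trace(p,name); print([ (round(q["p"],2),np.round(np.array(q["rect"])*[640,480,640,480])) for q in t])
    if t:
        m=t[0]["mask"].astype(float); ys,xs=np.nonzero(m)
        x,f=fit([(p,Rt,m)],ray(p,Rt,(xs.mean(),ys.mean()),h)[:2],parts); print("fit",np.round(x,4),round(f,3))
        for z,rr in ((h,r),(h,ri),(0,r)): cv2.polylines(im,[proj(p,Rt,circ(*x,z,rr)).round().astype(int)],True,(0,255,0) if z else (255,0,0),1)
else:
    k=name[4:]; zt=float(sys.argv[3])
    t=ctrl.trace(p,name); print([ (round(q["p"],2),np.round(np.array(q["rect"])*[640,480,640,480])) for q in t])
    if t:
        m=t[0]["mask"].astype(float); ys,xs=np.nonzero(m)
        x,f=fit([(p,Rt,m)],ray(p,Rt,(xs.mean(),ys.mean()),zt)[:2],[(zt-.008,zt,DISC[k]),(zt,zt+.014,.0085)]); print("fit",np.round(x,4),round(f,3))
        for z,rr in ((zt,DISC[k]),(zt+.014,.0085)): cv2.polylines(im,[proj(p,Rt,circ(*x,z,rr)).round().astype(int)],True,(0,255,0),1)
cv2.imwrite(f"pics/w_{tag}.png",im)
E
python3 w.py jar_tiny jt
```

```text
t 6.35 pos [0.4558 0.3458 0.2313] rot [-2.6000e-03 -3.1413e+00 -6.0000e-04] f [-0.34 -0.27  0.16] op 0.0512
[(0.66, array([283., 178.,  71.,  78.]))]
fit [0.4548 0.3473] 0.045
```

View pics/w_jt.png

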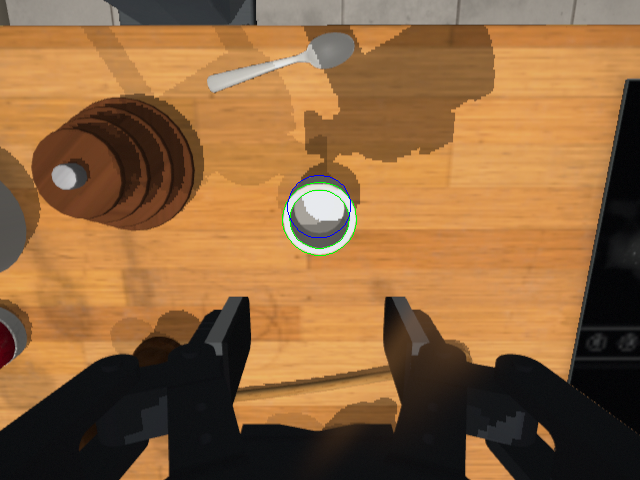

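Request:
carry_out([
  [-0.23, -0.95, 0, 0, 0, 0, 0.5],
  [-0.23, -0.95, 0, 0, 0, 0, 0.5],
  [-0.23, -0.95, 0, 0, 0, 0, 0.5],
  [-0.23, -0.95, 0, 0, 0, 0, 0.5],
  [-0.23, -0.95, 0, 0, 0, 0, 0.5],
  [-0.23, -0.95, 0, 0, 0, 0, 0.5],
  [-0.23, -0.95, 0, 0, 0, 0, 0.5],
  [0, 0, 0, 0, 0, 0, 0.5],
  [0, 0, 0, 0, 0, 0, 0.5],
])

```text
t: 7.35
tool_pos: [0.4152, 0.1805, 0.2315]
tool_rot: [-0.001, 3.141, 0.001]
contact_force: [0.2, -0.6, 0.4]
opening: 0.0427
```

```bash
python3 w.py lid_tiny st .1
```

```text
t 7.35 pos [0.4152 0.1805 0.2315] rot [-8.0000e-04  3.1409e+00  1.2000e-03] f [ 0.17 -0.57  0.39] op 0.0427
[(0.95, array([275., 188.,  87.,  85.]))]
fit [0.4148 0.1808] 0.033
```

View pics/w_st.png

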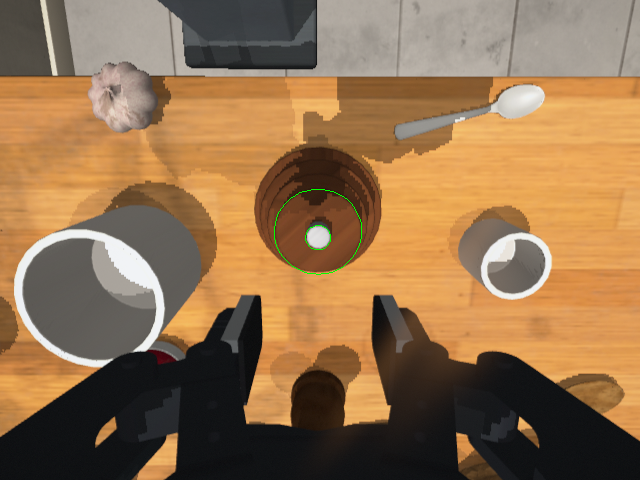

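Request:
carry_out([
  [0, 0, -1, 0, 0, 0, 0.5],
  [0, 0, -1, 0, 0, 0, 0.5],
  [0, 0, -1, 0, 0, 0, 0.5],
  [0, 0, -0.9, 0, 0, 0, 0.5],
  [0, 0, -0.8, 0, 0, 0, 0.5],
  [0, 0, -0.4, 0, 0, 0, 0.5],
  [0, 0, 0, 0, 0, 0, 0.5],
  [0, 0, 0, 0, 0, 0, 0.5],
])

```text
t: 8.25
tool_pos: [0.4159, 0.1803, 0.1045]
tool_rot: [-0.001, 3.141, 0.0]
contact_force: [-0.3, 0.3, 0.1]
opening: 0.043
```

Request:
carry_out([
  [0, 0, 0, 0, 0, 0, 0],
  [0, 0, 0, 0, 0, 0, 0],
  [0, 0, 0, 0, 0, 0, 0],
  [0, 0, 0, 0, 0, 0, 0],
], grip_force=40)

```text
t: 8.65
tool_pos: [0.4162, 0.18, 0.1049]
tool_rot: [-0.0, 3.139, 0.001]
contact_force: [0.3, -0.1, 2.5]
opening: 0.0145
```

```bash
python3 w.py lid_tiny g1 .1
```

```text
t 8.65 pos [0.4162 0.18   0.1049] rot [-2.0000e-04  3.1395e+00  9.0000e-04] f [ 0.35 -0.1   2.51] op 0.0145
[(0.84, array([244., 228., 153., 142.]))]
fit [0.4151 0.1799] 0.504
```

View pics/w_g1.png

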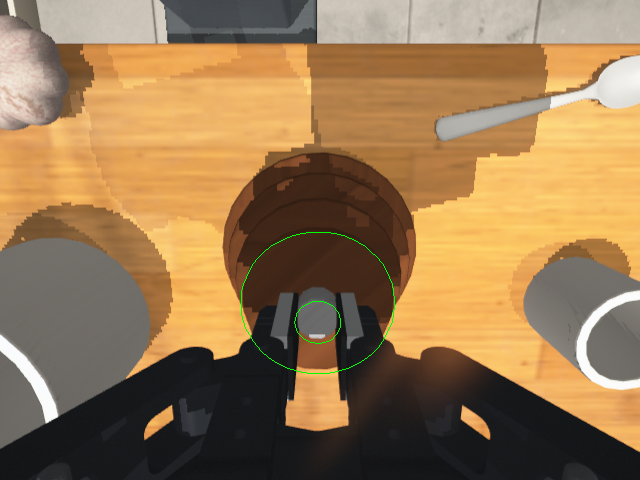

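Request:
carry_out([
  [0, 0, 0.2, 0, 0, 0, 0],
  [0, 0, 0.5, 0, 0, 0, 0],
  [0, 0, 0.8, 0, 0, 0, 0],
  [0, 0, 0.9, 0, 0, 0, 0],
  [0.16, 0.6, 0.1, 0, 0, 0, 0],
  [0.25, 0.95, 0, 0, 0, 0, 0],
  [0.25, 0.95, 0, 0, 0, 0, 0],
  [0.25, 0.95, 0, 0, 0, 0, 0],
  [0.25, 0.95, 0, 0, 0, 0, 0],
  [0.25, 0.95, 0, 0, 0, 0, 0],
  [0.22, 0.9, 0, 0, 0, 0, 0],
  [0, 0.4, 0, 0, 0, 0, 0],
])

```text
t: 9.95
tool_pos: [0.4559, 0.3481, 0.1653]
tool_rot: [0.003, -3.14, 0.0]
contact_force: [0.8, -0.6, 0.1]
opening: 0.0146
```

Request:
carry_out([
  [0, 0, -0.5, 0, 0, 0, 0],
  [0, 0, -0.8, 0, 0, 0, 0],
  [0, 0, -0.8, 0, 0, 0, 0],
  [0, 0, -0.4, 0, 0, 0, 0],
  [0, 0, 0, 0, 0, 0, 0],
])

```text
t: 10.45
tool_pos: [0.4544, 0.3446, 0.101]
tool_rot: [-0.001, -3.137, 0.004]
contact_force: [-0.2, 0.3, 0.4]
opening: 0.0143
```

```bash
python3 w.py jar_tiny p1
```

```text
t 10.45 pos [0.4544 0.3446 0.101 ] rot [-6.0000e-04 -3.1373e+00  4.2000e-03] f [-0.17  0.33  0.44] op 0.0143
[(0.9, array([278., 200., 102.,  59.]))]
fit [0.4464 0.3471] 4.813
```

View pics/w_p1.png

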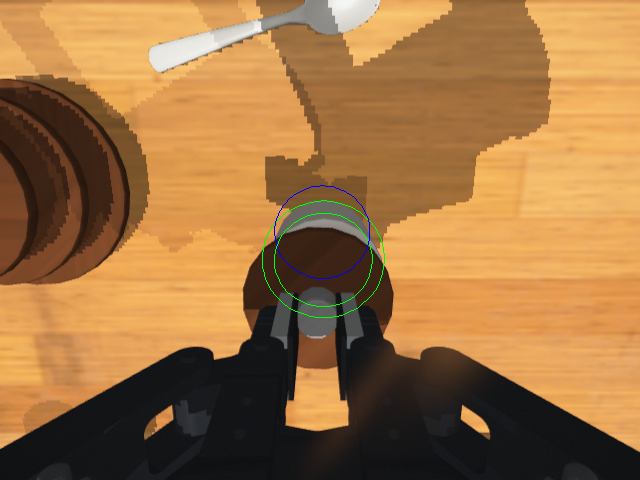

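```bash
cat > ov.py <<'E'
# overlay predicted circles: args tag, then x y z r ...
import sys
from station import ctrl
from h import *
tag=sys.argv[1]; A=np.array(sys.argv[2:],float).reshape(-1,4)
o=ctrl.get_obs(); p=ctrl.get_image("wrist"); Rt=campose(p,o)
print("t",o["t"],"pos",np.round(o["tool_pos"],4),"rot",np.round(o["tool_rot"],4),"f",np.round(o["contact_force"],2),"op",round(o["opening"],4))
im=cv2.resize(p["frame"],None,fx=2,fy=2,interpolation=cv2.INTER_CUBIC)
for i,(x,y,z,r) in enumerate(A): cv2.polylines(im,[(2*proj(p,Rt,circ(x,y,z,r))).round().astype(int)],True,[(0,255,0),(255,0,0),(0,0,255),(255,255,0)][i%4],1)
cv2.imwrite(f"pics/{tag}.png",im[200:800,300:1000])
E
python3 ov.py ov1 .455 .3465 .058 .03 .455 .3465 0 .03 .455 .3465 .058 .024
```

```text
t 10.55 pos [0.4561 0.3457 0.1039] rot [-2.0000e-04 -3.1416e+00  2.0000e-04] f [ 0.66 -0.27 -0.37] op 0.0143
```

View pics/ov1.png

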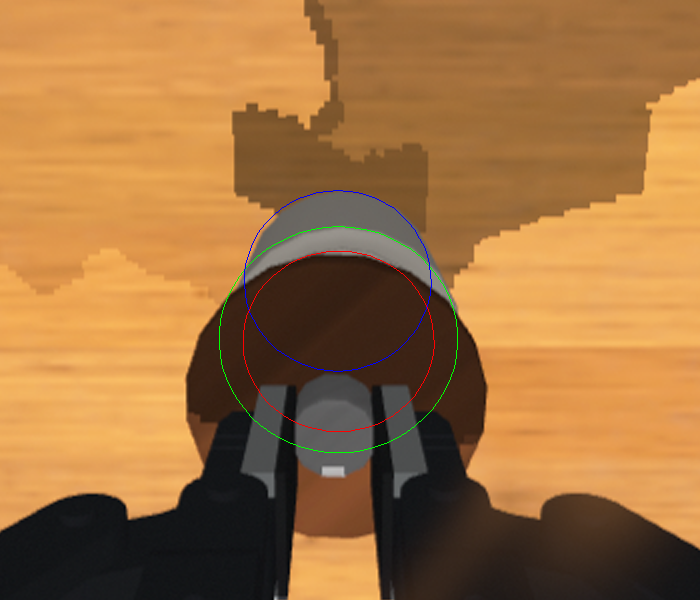

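Request:
carry_out([
  [0, 0.06, -0.4, 0, 0, 0, 0],
  [0, 0, -0.3, 0, 0, 0, 0],
  [0, 0, -0.15, 0, 0, 0, 0],
  [0, 0, -0.15, 0, 0, 0, 0],
  [0, 0, -0.1, 0, 0, 0, 0],
  [0, 0, 0, 0, 0, 0, 0],
])

```text
t: 11.2
tool_pos: [0.4559, 0.3474, 0.0758]
tool_rot: [0.0, -3.141, 0.001]
contact_force: [-0.4, -0.3, -0.1]
opening: 0.0143
```

```bash
python3 ov.py ov2 .455 .3473 .058 .03 .455 .3473 0 .03 .455 .3473 .058 .024
```

```text
t 11.2 pos [0.4559 0.3474 0.0758] rot [ 4.0000e-04 -3.1409e+00  7.0000e-04] f [-0.42 -0.26 -0.06] op 0.0143
```

View pics/ov2.png

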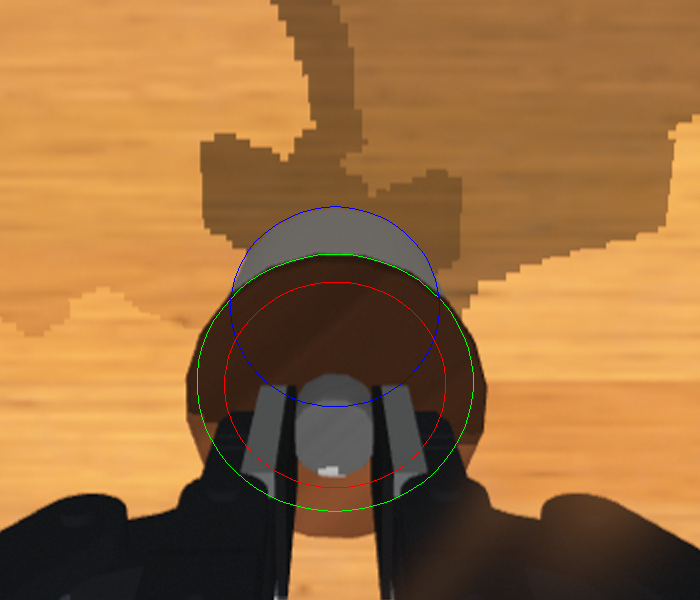

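Request:
carry_out([
  [0, 0, -0.1, 0, 0, 0, 0],
  [0, 0, -0.06, 0, 0, 0, 0],
  [0, 0, 0, 0, 0, 0, 0],
  [0, 0, 0, 0, 0, 0, 0],
])

```text
t: 11.65
tool_pos: [0.4562, 0.3476, 0.0724]
tool_rot: [-0.0, 3.141, 0.0]
contact_force: [-1.3, -0.5, -0.4]
opening: 0.0142
```

Request:
carry_out([
  [0, 0, -0.04, 0, 0, 0, 0],
  [0, 0, 0, 0, 0, 0, 0],
  [0, 0, 0, 0, 0, 0, 0],
])

```text
t: 11.95
tool_pos: [0.4564, 0.3478, 0.0719]
tool_rot: [-0.0, 3.141, 0.001]
contact_force: [-0.9, 0.3, 4.6]
opening: 0.0146
```

Request:
carry_out([
  [0, 0, 0, 0, 0, 0, 0.3],
  [0, 0, 0, 0, 0, 0, 0.5],
  [0, 0, 0, 0, 0, 0, 0.5],
  [0, 0, 0.3, 0, 0, 0, 0.5],
  [0, 0, 0.8, 0, 0, 0, 0.5],
  [0, 0, 1, 0, 0, 0, 0.5],
  [0, 0, 1, 0, 0, 0, 0.5],
  [-0.1, -0.5, 1, 0, 0, 0, 0.5],
  [-0.25, -0.95, 1, 0, 0, 0, 0.5],
  [-0.25, -0.95, 0.3, 0, 0, 0, 0.5],
  [-0.25, -0.95, 0, 0, 0, 0, 0.5],
  [-0.25, -0.95, 0, 0, 0, 0, 0.5],
])

```text
t: 13.15
tool_pos: [0.4286, 0.2393, 0.2075]
tool_rot: [-0.001, 3.14, 0.001]
contact_force: [-0.0, 0.1, -0.4]
opening: 0.0428
```

Request:
carry_out([
  [-0.25, -0.95, 0, 0, 0, 0, 0.5],
  [-0.25, -0.95, 0, 0, 0, 0, 0.5],
  [-0.06, -0.44, 0, 0, 0, 0, 0.5],
  [0, 0, 0, 0, 0, 0, 0.5],
  [0, 0, 0, 0, 0, 0, 0.5],
])

```text
t: 13.65
tool_pos: [0.4149, 0.182, 0.2067]
tool_rot: [0.0, 3.141, 0.001]
contact_force: [-0.0, 0.4, 0.0]
opening: 0.0425
```

```bash
python3 w.py lid_small st2 .075
```

```text
t 13.65 pos [0.4149 0.182  0.2067] rot [1.0000e-04 3.1409e+00 1.1000e-03] f [-0.01  0.36  0.03] op 0.0425
[(0.42, array([255., 164., 124., 104.]))]
fit [0.4002 0.1802] 3.048
```

View pics/w_st2.png

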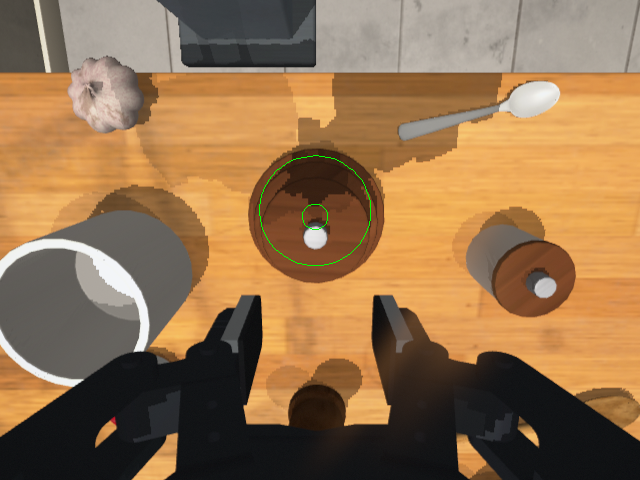

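```bash
cat > kn.py <<'E'
# knob: args tag, u,v guess, ztop
import sys
from station import ctrl
from h import *
tag=sys.argv[1];u,v,z=map(float,sys.argv[2:5])
o=ctrl.get_obs(); p=ctrl.get_image("wrist"); Rt=campose(p,o)
print("t",o["t"],"pos",np.round(o["tool_pos"],4),"f",np.round(o["contact_force"],2),"op",round(o["opening"],4))
hsv=cv2.cvtColor(p["frame"],cv2.COLOR_BGR2HSV)
m=((hsv[...,1]<60)&(hsv[...,2]>150)).astype(np.uint8)
n,l,s,c=cv2.connectedComponentsWithStats(m)
i=min((i for i in range(1,n) if s[i,4]>40),key=lambda i:np.hypot(*(c[i]-[u,v])))
(cc,r)=cv2.minEnclosingCircle(np.argwhere(l==i)[:,::-1].astype(np.float32))
print("blob",s[i],c[i],cc,r,"world",np.round(ray(p,Rt,c[i],z),4),np.round(ray(p,Rt,cc,z),4))
im=cv2.resize(p["frame"],None,fx=2,fy=2,interpolation=cv2.INTER_CUBIC)
for x,col in ((ray(p,Rt,c[i],z),(0,255,0)),):
    for q in sys.argv[5:]:
        zz,rr=map(float,q.split(","));cv2.polylines(im,[(2*proj(p,Rt,circ(x[0],x[1],zz,rr))).round().astype(int)],True,col,1)
cv2.imwrite(f"pics/{tag}.png",im[200:800,250:1050])
E
python3 kn.py k2 315 238 .089 .089,.0085 .075,.039 .05,.048 .025,.057
```

```text
t 13.75 pos [0.4148 0.1822 0.2064] f [0.13 0.35 0.55] op 0.0432
blob [303 227  24  23 411] [314.50851582 237.81265207] (314.5, 237.5) 11.597513198852539 world [0.4147 0.1803 0.089 ] [0.4145 0.1803 0.089 ]
```

View pics/k2.png

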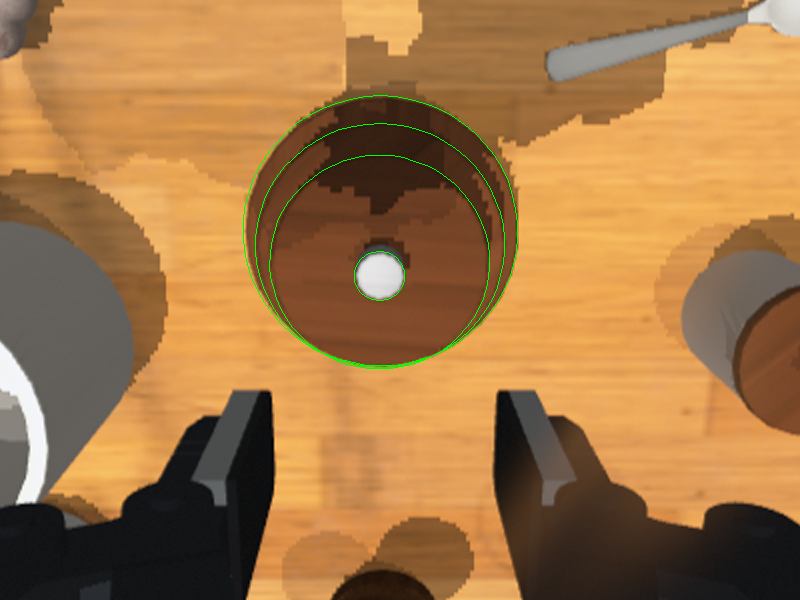

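Request:
carry_out([
  [0, -0.07, -1, 0, 0, 0, 0.5],
  [0, 0, -1, 0, 0, 0, 0.5],
  [0, 0, -1, 0, 0, 0, 0.5],
  [0, 0, -0.9, 0, 0, 0, 0.5],
  [0, 0, -0.8, 0, 0, 0, 0.5],
  [0, 0, -0.36, 0, 0, 0, 0.5],
  [0, 0, 0, 0, 0, 0, 0.5],
  [0, 0, 0, 0, 0, 0, 0.5],
])

```text
t: 14.6
tool_pos: [0.4152, 0.1802, 0.0806]
tool_rot: [-0.001, 3.141, 0.0]
contact_force: [0.7, 0.4, 0.5]
opening: 0.0428
```

Request:
carry_out([
  [0, 0, 0, 0, 0, 0, 0],
  [0, 0, 0, 0, 0, 0, 0],
  [0, 0, 0, 0, 0, 0, 0],
  [0, 0, 0, 0, 0, 0, 0],
], grip_force=50)

```text
t: 15.0
tool_pos: [0.4156, 0.1801, 0.0811]
tool_rot: [-0.0, 3.139, 0.001]
contact_force: [0.7, 1.4, 3.6]
opening: 0.0137
```

Request:
carry_out([
  [0, 0, 0.2, 0, 0, 0, 0],
  [0, 0, 0.5, 0, 0, 0, 0],
  [0, 0, 0.9, 0, 0, 0, 0],
  [0, 0, 1, 0, 0, 0, 0],
  [0, -0.2, 1, 0, 0, 0, 0],
  [0, -0.6, 0.8, 0, 0, 0, 0],
  [0.02, -1, 0.2, 0, 0, 0, 0],
  [0.02, -1, 0, 0, 0, 0, 0],
  [0.02, -1, 0, 0, 0, 0, 0],
  [0.02, -1, 0, 0, 0, 0, 0],
  [0.02, -1, 0, 0, 0, 0, 0],
  [0.02, -1, 0, 0, 0, 0, 0],
])

```text
t: 16.2
tool_pos: [0.4173, 0.0088, 0.1954]
tool_rot: [-0.0, 3.141, -0.0]
contact_force: [0.5, -0.7, 0.3]
opening: 0.014
```

Request:
carry_out([
  [0.03, -1, 0, 0, 0, 0, 0],
  [0.03, -1, 0, 0, 0, 0, 0],
  [0.03, -1, 0, 0, 0, 0, 0],
  [0.03, -1, 0, 0, 0, 0, 0],
  [0.03, -1, 0, 0, 0, 0, 0],
  [0.03, -1, 0, 0, 0, 0, 0],
  [0.03, -1, 0, 0, 0, 0, 0],
  [0.03, -1, 0, 0, 0, 0, 0],
  [0.03, -1, 0, 0, 0, 0, 0],
  [0.03, -1, 0, 0, 0, 0, 0],
  [0, -1, 0, 0, 0, 0, 0],
  [0, -0.2, 0, 0, 0, 0, 0],
])

```text
t: 17.4
tool_pos: [0.4248, -0.2721, 0.1954]
tool_rot: [-0.003, -3.141, 0.001]
contact_force: [0.9, -0.1, -1.0]
opening: 0.0139
```

Request:
carry_out([
  [0, 0, 0, 0, 0, 0, 0],
  [0, 0, 0, 0, 0, 0, 0],
  [0, 0, 0, 0, 0, 0, 0],
])

```text
t: 17.7
tool_pos: [0.4251, -0.2692, 0.1948]
tool_rot: [0.002, -3.142, -0.001]
contact_force: [-0.2, 1.7, -1.5]
opening: 0.0138
```

```bash
python3 w.py jar_small js; python3 w.py jar_medium jm
```

```text
t 17.7 pos [ 0.4251 -0.2692  0.1948] rot [ 2.0000e-03 -3.1416e+00 -5.0000e-04] f [-0.17  1.71 -1.46] op 0.0138
[]
t 17.8 pos [ 0.4252 -0.2694  0.1948] rot [-2.1000e-03  3.1415e+00  1.0000e-04] f [-0.16  0.74 -1.24] op 0.0138
[(0.76, array([359., 116., 159., 151.]))]
fit [ 0.3946 -0.1894] 0.02
```

View pics/w_js.png

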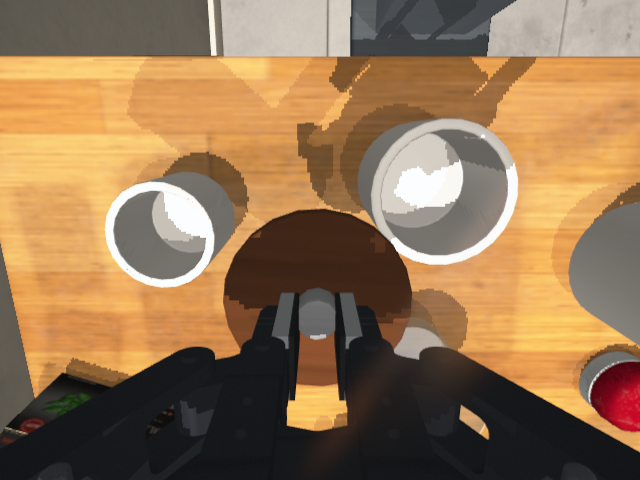

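```bash
python3 - <<'E'
from station import ctrl
from h import *
o=ctrl.get_obs(); p=ctrl.get_image("wrist"); Rt=campose(p,o); f=p["frame"]
print(o["t"],o["tool_pos"])
x0=ray(p,Rt,(160,233.5),.072); print("by hand",x0)
# white rim annulus fit: maximise brightness mean in annulus
g=cv2.GaussianBlur(f.min(axis=2).astype(np.float32),(0,0),1)
def c(v):
    s=0
    for r in (.0325,.0347,.037):
        P=proj(p,Rt,circ(v[0],v[1],.072,r)).astype(np.float32)
        s-=cv2.remap(g,P[None,:,0],P[None,:,1],cv2.INTER_LINEAR).mean()
    return s
r=minimize(c,x0[:2],method="Nelder-Mead",options=dict(initial_simplex=x0[:2]+np.array([[0,0],[.003,0],[0,.003]])))
print(r.x,r.fun)
im=cv2.resize(f,None,fx=2,fy=2)
for rr,z in ((.038,.072),(.0315,.072),(.038,0)): cv2.polylines(im,[(2*proj(p,Rt,circ(*r.x,z,rr))).round().astype(int)],True,(0,200,0),1)
cv2.imwrite("pics/js2.png",im[250:650,100:600])
E
```

```text
17.9 [ 0.4252219  -0.26963289  0.19488926]
by hand [ 0.4236531  -0.37800457  0.072     ]
[ 0.42549986 -0.37837763] -700.4082641601562
```

View pics/js2.png

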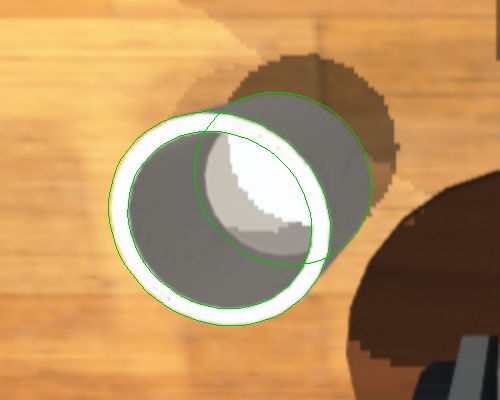

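Request:
carry_out([
  [0.04, -0.6, 0, 0, 0, 0, 0],
  [0, -1, 0, 0, 0, 0, 0],
  [0, -1, 0, 0, 0, 0, 0],
  [0, -0.9, 0, 0, 0, 0, 0],
  [0, -0.6, 0, 0, 0, 0, 0],
  [0, -0.28, -0.3, 0, 0, 0, 0],
  [0, 0, -0.8, 0, 0, 0, 0],
  [0, 0, -1, 0, 0, 0, 0],
  [0, 0, -0.8, 0, 0, 0, 0],
  [0, 0, -0.5, 0, 0, 0, 0],
  [0, 0, 0, 0, 0, 0, 0],
  [0, 0, 0, 0, 0, 0, 0],
])

```text
t: 19.15
tool_pos: [0.4264, -0.3798, 0.1102]
tool_rot: [-0.001, 3.141, -0.0]
contact_force: [0.2, -0.0, -0.8]
opening: 0.0135
```

```bash
python3 ov.py ov3 .4255 -.379 .072 .038 .4255 -.379 0 .038 .4255 -.379 .072 .0315
```

```text
t 19.15 pos [ 0.4264 -0.3798  0.1102] rot [-7.0000e-04  3.1413e+00 -4.0000e-04] f [ 0.15 -0.03 -0.83] op 0.0135
```

View pics/ov3.png

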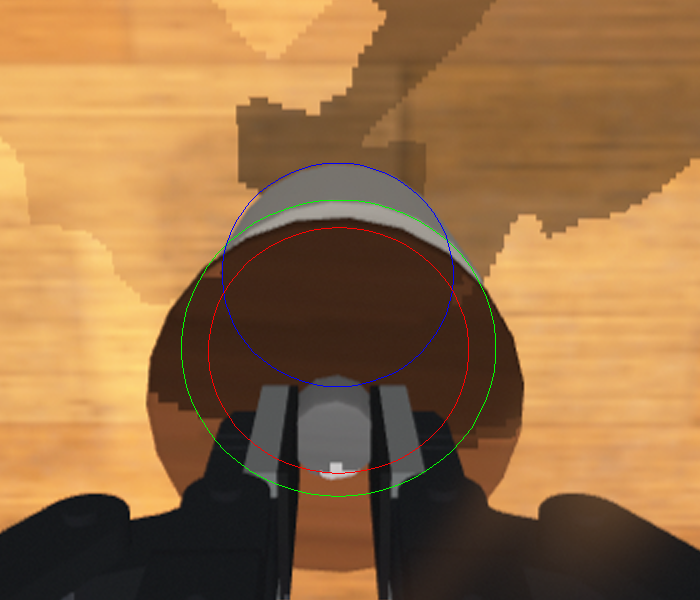

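Request:
carry_out([
  [0, 0.03, -0.2, 0, 0, 0, 0],
  [0, 0, -0.2, 0, 0, 0, 0],
  [0, 0, -0.15, 0, 0, 0, 0],
  [0, 0, -0.15, 0, 0, 0, 0],
  [0, 0, -0.1, 0, 0, 0, 0],
  [0, 0, -0.04, 0, 0, 0, 0],
  [0, 0, 0, 0, 0, 0, 0],
  [0, 0, 0, 0, 0, 0, 0],
])

```text
t: 20.0
tool_pos: [0.4262, -0.379, 0.0889]
tool_rot: [-0.0, 3.141, -0.0]
contact_force: [0.4, -0.5, -0.4]
opening: 0.0139
```

Request:
carry_out([
  [0, 0, -0.06, 0, 0, 0, 0],
  [0, 0, -0.04, 0, 0, 0, 0],
  [0, 0, 0, 0, 0, 0, 0],
  [0, 0, 0, 0, 0, 0, 0],
])

```text
t: 20.4
tool_pos: [0.4263, -0.3791, 0.0868]
tool_rot: [-0.0, 3.141, -0.001]
contact_force: [-1.2, 1.1, 2.6]
opening: 0.0138
```

Request:
carry_out([
  [0, 0, -0.02, 0, 0, 0, 0],
  [0, 0, 0, 0, 0, 0, 0],
])

```text
t: 20.6
tool_pos: [0.4264, -0.3792, 0.0868]
tool_rot: [-0.0, 3.141, -0.001]
contact_force: [-3.0, 2.7, 4.7]
opening: 0.0134
```

Request:
carry_out([
  [0, 0, 0, 0, 0, 0, 0.3],
  [0, 0, 0, 0, 0, 0, 0.5],
  [0, 0, 0, 0, 0, 0, 0.5],
  [0, 0, 0.3, 0, 0, 0, 0.5],
  [0, 0, 0.8, 0, 0, 0, 0.5],
  [0, 0, 1, 0, 0, 0, 0.5],
  [0, 0, 1, 0, 0, 0, 0.5],
  [0, 0.5, 1, 0, 0, 0, 0.5],
  [0, 1, 1, 0, 0, 0, 0.5],
  [0, 1, 0, 0, 0, 0, 0.5],
  [0, 1, 0, 0, 0, 0, 0.5],
  [0, 0.5, 0, 0, 0, 0, 0.5],
])

```text
t: 21.8
tool_pos: [0.4262, -0.2776, 0.214]
tool_rot: [-0.002, 3.141, -0.001]
contact_force: [-0.5, 0.0, -0.1]
opening: 0.0423
```

```bash
python3 ov.py ov4 .4255 -.379 .080 .039 .4255 -.379 0 .038 .3946 -.1894 .086 .047; python3 - <<'E'
from station import ctrl
import cv2
cv2.imwrite("pics/wa.png",ctrl.get_image("wrist")["frame"])
E
```

```text
t 21.8 pos [ 0.4262 -0.2776  0.214 ] rot [-2.1000e-03  3.1407e+00 -8.0000e-04] f [-0.47  0.03 -0.05] op 0.0423
```

View pics/wa.png

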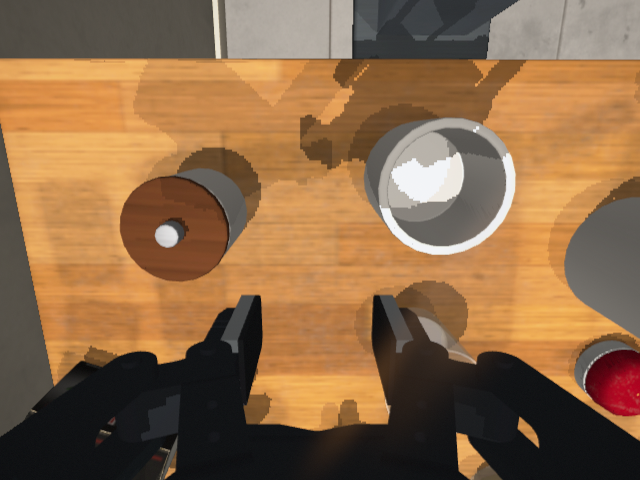

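Request:
carry_out([
  [-0.02, 1, 0, 0, 0, 0, 0.5],
  [-0.02, 1, 0, 0, 0, 0, 0.5],
  [-0.02, 1, 0, 0, 0, 0, 0.5],
  [-0.02, 1, 0, 0, 0, 0, 0.5],
  [-0.02, 1, 0, 0, 0, 0, 0.5],
  [-0.02, 1, 0, 0, 0, 0, 0.5],
  [-0.02, 1, 0, 0, 0, 0, 0.5],
  [-0.02, 1, 0, 0, 0, 0, 0.5],
  [-0.02, 1, 0, 0, 0, 0, 0.5],
  [-0.02, 1, 0, 0, 0, 0, 0.5],
  [-0.02, 1, 0, 0, 0, 0, 0.5],
  [-0.02, 1, 0, 0, 0, 0, 0.5],
])

```text
t: 23.1
tool_pos: [0.4205, 0.0212, 0.2134]
tool_rot: [0.001, 3.141, -0.001]
contact_force: [0.4, -0.4, -0.3]
opening: 0.0429
```

Request:
carry_out([
  [-0.03, 1, 0, 0, 0, 0, 0.5],
  [-0.03, 1, -0.2, 0, 0, 0, 0.5],
  [-0.03, 1, -0.2, 0, 0, 0, 0.5],
  [-0.03, 1, -0.3, 0, 0, 0, 0.5],
  [-0.03, 1, -0.3, 0, 0, 0, 0.5],
  [-0.03, 0.8, 0, 0, 0, 0, 0.5],
  [-0.03, 0.4, 0, 0, 0, 0, 0.5],
  [0, 0.04, 0, 0, 0, 0, 0.5],
  [0, 0, 0, 0, 0, 0, 0.5],
  [0, 0, 0, 0, 0, 0, 0.5],
])

```text
t: 24.1
tool_pos: [0.4153, 0.1763, 0.1885]
tool_rot: [0.002, 3.141, -0.0]
contact_force: [-0.0, -0.0, 0.0]
opening: 0.0429
```

```bash
python3 kn.py k3 317 230 .064 .064,.0085 .05,.048 .025,.057; python3 w.py jar_large jl
```

```text
t 24.1 pos [0.4153 0.1763 0.1885] f [-0.01 -0.01  0.03] op 0.0429
blob [313 224  22  22 393] [323.43765903 234.65394402] (323.4449157714844, 234.66949462890625) 11.246282577514648 world [0.4148 0.1804 0.064 ] [0.4148 0.1804 0.064 ]
t 24.15 pos [0.4152 0.1763 0.1885] rot [ 1.6000e-03  3.1412e+00 -4.0000e-04] f [ 0.7  -0.58 -0.14] op 0.0426
[(0.88, array([  1., 213., 191., 186.])), (0.74, array([512., 250.,  93.,  79.])), (0.18, array([249., 153., 143., 116.])), (0.17, array([294., 397.,  58.,  30.]))]
fit [0.4682 0.0093] 0.093
```

View pics/k3.png

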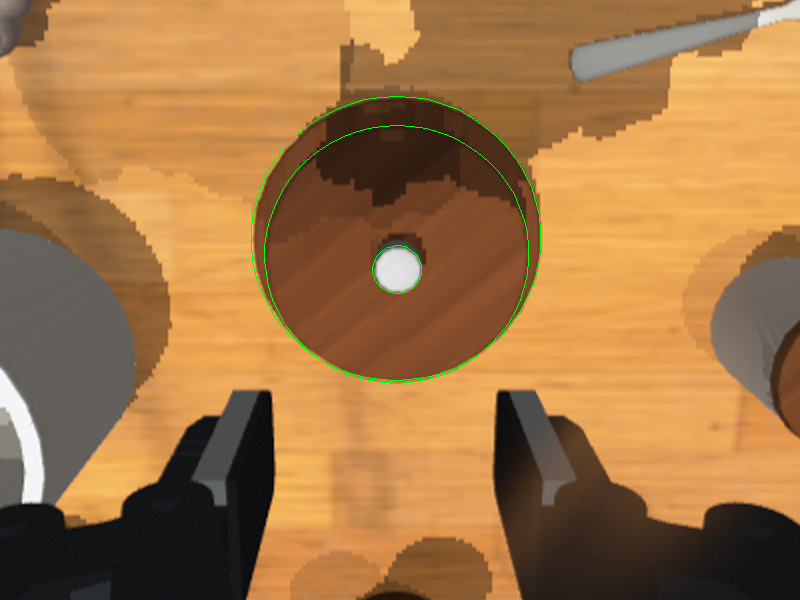

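View pics/w_jl.png

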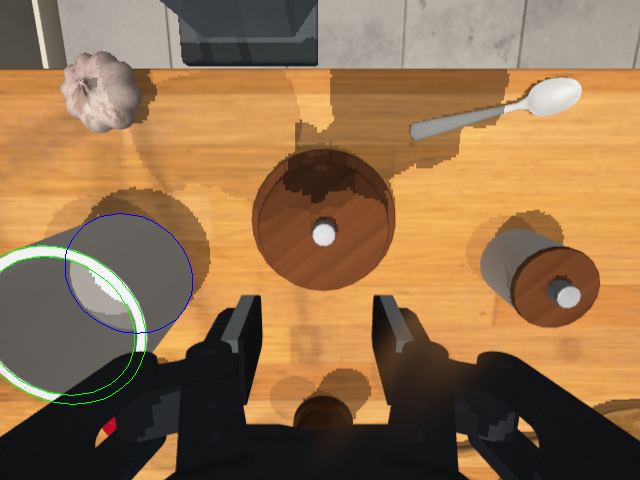

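Request:
carry_out([
  [0, 0.16, -1, 0, 0, 0, 0.5],
  [0, 0, -1, 0, 0, 0, 0.5],
  [0, 0, -1, 0, 0, 0, 0.5],
  [0, 0, -1, 0, 0, 0, 0.5],
  [0, 0, -0.9, 0, 0, 0, 0.5],
  [0, 0, -0.46, 0, 0, 0, 0.5],
  [0, 0, 0, 0, 0, 0, 0.5],
  [0, 0, 0, 0, 0, 0, 0.5],
])

```text
t: 25.05
tool_pos: [0.4155, 0.1811, 0.0551]
tool_rot: [0.0, 3.141, 0.0]
contact_force: [0.1, -0.2, 0.3]
opening: 0.0425
```

Request:
carry_out([
  [0, 0, 0, 0, 0, 0, 0],
  [0, 0, 0, 0, 0, 0, 0],
  [0, 0, 0, 0, 0, 0, 0],
  [0, 0, 0, 0, 0, 0, 0],
], grip_force=60)

```text
t: 25.45
tool_pos: [0.4161, 0.1813, 0.0558]
tool_rot: [-0.0, 3.139, 0.001]
contact_force: [-0.0, -1.9, 6.1]
opening: 0.0133
```

Request:
carry_out([
  [0, 0, 0.2, 0, 0, 0, 0],
  [0, 0, 0.5, 0, 0, 0, 0],
  [0, 0, 0.9, 0, 0, 0, 0],
  [0, 0, 1, 0, 0, 0, 0],
  [0, 0, 1, 0, 0, 0, 0],
  [0, -0.3, 1, 0, 0, 0, 0],
  [-0.05, -0.7, 0.6, 0, 0, 0, 0],
  [-0.07, -1, 0.2, 0, 0, 0, 0],
  [-0.07, -1, 0, 0, 0, 0, 0],
  [-0.07, -1, 0, 0, 0, 0, 0],
  [-0.07, -1, 0, 0, 0, 0, 0],
  [-0.07, -1, 0, 0, 0, 0, 0],
])

```text
t: 26.65
tool_pos: [0.4044, 0.0302, 0.1897]
tool_rot: [-0.001, 3.141, 0.0]
contact_force: [-0.5, 0.8, -1.0]
opening: 0.0131
```

Request:
carry_out([
  [-0.07, -1, 0, 0, 0, 0, 0],
  [-0.07, -1, 0, 0, 0, 0, 0],
  [-0.07, -1, 0, 0, 0, 0, 0],
  [-0.07, -1, 0, 0, 0, 0, 0],
  [-0.07, -1, 0, 0, 0, 0, 0],
  [-0.07, -1, 0, 0, 0, 0, 0],
  [-0.07, -0.9, 0, 0, 0, 0, 0],
  [0, -0.6, 0, 0, 0, 0, 0],
  [0, -0.33, -0.3, 0, 0, 0, 0],
  [0, 0, -0.8, 0, 0, 0, 0],
  [0, 0, -0.8, 0, 0, 0, 0],
  [0, 0, -0.5, 0, 0, 0, 0],
])

```text
t: 27.85
tool_pos: [0.3916, -0.1638, 0.1272]
tool_rot: [0.001, -3.139, -0.003]
contact_force: [0.7, -0.1, -0.8]
opening: 0.0135
```

Request:
carry_out([
  [0, 0, 0, 0, 0, 0, 0],
  [0, 0, 0, 0, 0, 0, 0],
])

```text
t: 28.05
tool_pos: [0.3927, -0.1644, 0.1295]
tool_rot: [0.001, -3.142, -0.0]
contact_force: [-0.5, -0.5, -1.2]
opening: 0.0129
```

```bash
python3 ov.py ov5 .3946 -.1894 .086 .047 .3946 -.1894 0 .047 .3946 -.1894 .086 .040
```

```text
t 28.05 pos [ 0.3927 -0.1644  0.1295] rot [ 1.1000e-03 -3.1415e+00 -3.0000e-04] f [-0.47 -0.52 -1.17] op 0.0129
```

View pics/ov5.png

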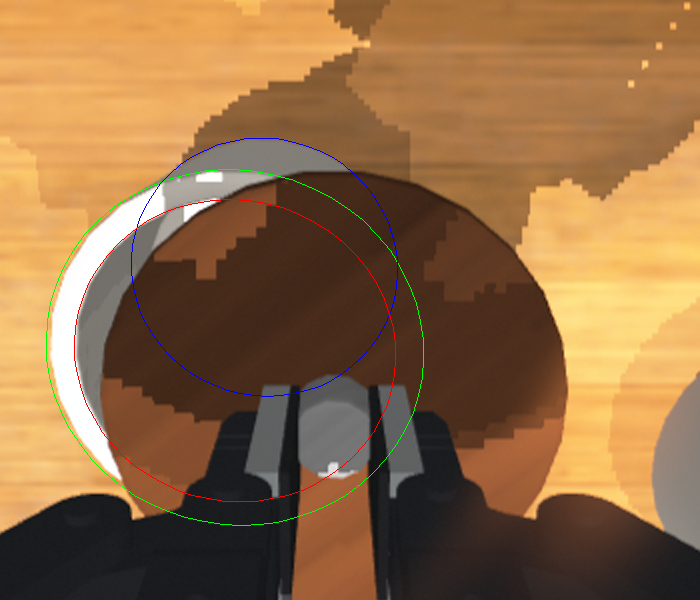

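Request:
carry_out([
  [0.06, -0.4, 0, 0, 0, 0, 0],
  [0.06, -0.58, 0, 0, 0, 0, 0],
  [0, 0, 0, 0, 0, 0, 0],
  [0, 0, -0.2, 0, 0, 0, 0],
  [0, 0, 0, 0, 0, 0, 0],
])

```text
t: 28.6
tool_pos: [0.3951, -0.189, 0.1234]
tool_rot: [-0.0, -3.14, -0.002]
contact_force: [-0.8, 0.6, -2.1]
opening: 0.0134
```

```bash
python3 ov.py ov6 .3946 -.1894 .086 .047 .3946 -.1894 0 .047 .3946 -.1894 .086 .040
```

```text
t 28.6 pos [ 0.3951 -0.189   0.1234] rot [-5.0000e-04 -3.1403e+00 -1.7000e-03] f [-0.78  0.64 -2.1 ] op 0.0134
```

View pics/ov6.png

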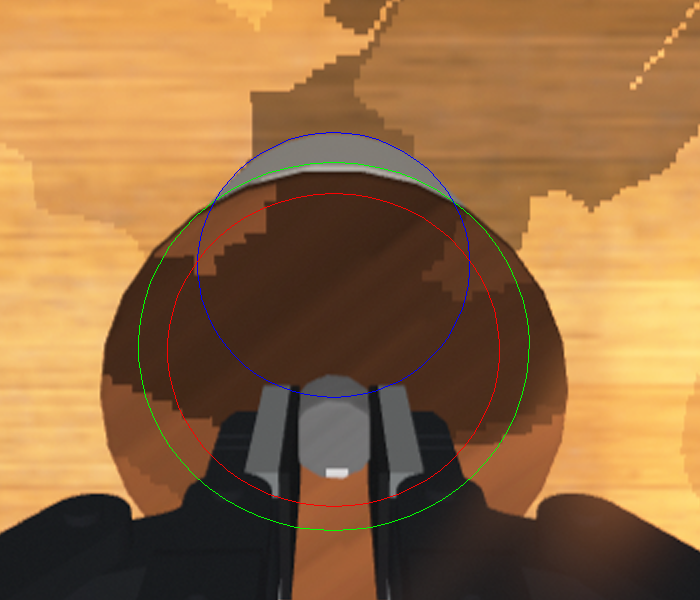

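Request:
carry_out([
  [0.02, 0, -0.2, 0, 0, 0, 0],
  [0, 0, -0.2, 0, 0, 0, 0],
  [0, 0, -0.15, 0, 0, 0, 0],
  [0, 0, -0.15, 0, 0, 0, 0],
  [0, 0, -0.1, 0, 0, 0, 0],
  [0, 0, -0.04, 0, 0, 0, 0],
  [0, 0, 0, 0, 0, 0, 0],
  [0, 0, 0, 0, 0, 0, 0],
])

```text
t: 29.45
tool_pos: [0.3962, -0.1893, 0.1035]
tool_rot: [-0.0, 3.141, -0.0]
contact_force: [-0.2, 0.3, -0.9]
opening: 0.0133
```

Request:
carry_out([
  [0, 0, -0.05, 0, 0, 0, 0],
  [0, 0, -0.03, 0, 0, 0, 0],
  [0, 0, 0, 0, 0, 0, 0],
  [0, 0, 0, 0, 0, 0, 0],
])

```text
t: 29.85
tool_pos: [0.3961, -0.1892, 0.1013]
tool_rot: [0.0, -3.142, -0.0]
contact_force: [-0.4, -0.1, -0.5]
opening: 0.0131
```

Request:
carry_out([
  [0, 0, -0.03, 0, 0, 0, 0],
  [0, 0, 0, 0, 0, 0, 0],
  [0, 0, 0, 0, 0, 0, 0],
])

```text
t: 30.15
tool_pos: [0.3961, -0.1892, 0.1005]
tool_rot: [0.0, -3.142, -0.0]
contact_force: [-0.1, -0.1, -1.0]
opening: 0.0132
```

Request:
carry_out([
  [0, 0, -0.02, 0, 0, 0, 0],
  [0, 0, 0, 0, 0, 0, 0],
  [0, 0, 0, 0, 0, 0, 0],
])

```text
t: 30.45
tool_pos: [0.3962, -0.1893, 0.1004]
tool_rot: [-0.0, 3.142, -0.0]
contact_force: [-1.2, 0.1, 1.8]
opening: 0.0126
```

Request:
carry_out([
  [0, 0, -0.02, 0, 0, 0, 0],
  [0, 0, 0, 0, 0, 0, 0],
  [0, 0, 0, 0, 0, 0, 0.3],
  [0, 0, 0, 0, 0, 0, 0.5],
  [0, 0, 0, 0, 0, 0, 0.5],
  [0, 0, 0.3, 0, 0, 0, 0.5],
  [0, 0, 0.8, 0, 0, 0, 0.5],
  [0, 0, 1, 0, 0, 0, 0.5],
  [0, 0, 1, 0, 0, 0, 0.5],
  [0.05, 0.5, 0.8, 0, 0, 0, 0.5],
  [0.05, 1, 0.2, 0, 0, 0, 0.5],
  [0.05, 1, 0, 0, 0, 0, 0.5],
])

```text
t: 31.65
tool_pos: [0.4008, -0.1267, 0.2045]
tool_rot: [0.002, 3.138, -0.003]
contact_force: [-0.1, -0.1, -0.4]
opening: 0.0425
```

Request:
carry_out([
  [0.05, 1, 0, 0, 0, 0, 0.5],
  [0.05, 0.8, 0, 0, 0, 0, 0.5],
  [0.05, 0.4, 0, 0, 0, 0, 0.5],
  [0, 0, 0, 0, 0, 0, 0.5],
  [0, 0, 0, 0, 0, 0, 0.5],
])

```text
t: 32.15
tool_pos: [0.4037, -0.0721, 0.2023]
tool_rot: [-0.001, 3.141, -0.001]
contact_force: [-0.1, 0.1, 1.1]
opening: 0.0429
```

```bash
python3 w.py jar_large jl2
```

```text
t 32.15 pos [ 0.4037 -0.0721  0.2023] rot [-5.0000e-04  3.1414e+00 -9.0000e-04] f [-0.06  0.09  1.14] op 0.0429
[(0.58, array([346., 221., 175., 166.]))]
fit [0.4674 0.0098] 0.525
```

View pics/w_jl2.png

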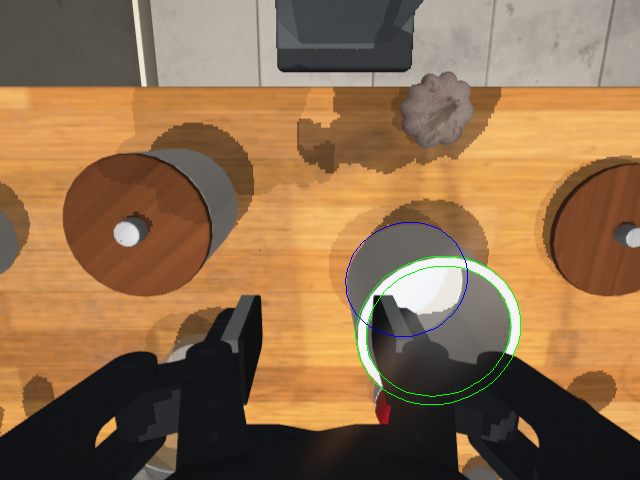

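Request:
carry_out([
  [0.04, 0.6, 0, 0, 0, 0, 0.5],
  [0.04, 1, 0, 0, 0, 0, 0.5],
  [0.04, 1, 0, 0, 0, 0, 0.5],
  [0.04, 1, 0, 0, 0, 0, 0.5],
  [0.04, 1, 0, 0, 0, 0, 0.5],
  [0.04, 1, 0, 0, 0, 0, 0.5],
  [0.04, 1, 0, 0, 0, 0, 0.5],
  [0.04, 1, -0.4, 0, 0, 0, 0.5],
  [0.04, 1, -0.6, 0, 0, 0, 0.5],
  [0.04, 0.9, -0.6, 0, 0, 0, 0.5],
  [0.04, 0.6, 0, 0, 0, 0, 0.5],
  [0, 0, 0, 0, 0, 0, 0.5],
])

```text
t: 33.45
tool_pos: [0.4145, 0.1813, 0.1613]
tool_rot: [0.002, -3.14, 0.001]
contact_force: [-0.1, -0.5, -0.2]
opening: 0.0428
```

Request:
carry_out([
  [0, 0, 0, 0, 0, 0, 0.5],
])

```text
t: 33.55
tool_pos: [0.415, 0.1802, 0.1622]
tool_rot: [0.0, 3.142, -0.001]
contact_force: [0.6, -0.2, -0.5]
opening: 0.0423
```

```bash
python3 kn.py k4 317 230 .039 .039,.0085 .025,.057
```

```text
t 33.55 pos [0.415  0.1802 0.1622] f [ 0.56 -0.25 -0.5 ] op 0.0423
blob [307 225  23  23 398] [318.42713568 235.96482412] (318.3611145019531, 235.98611450195312) 11.361215591430664 world [0.415  0.1809 0.039 ] [0.4151 0.1808 0.039 ]
```

View pics/k4.png

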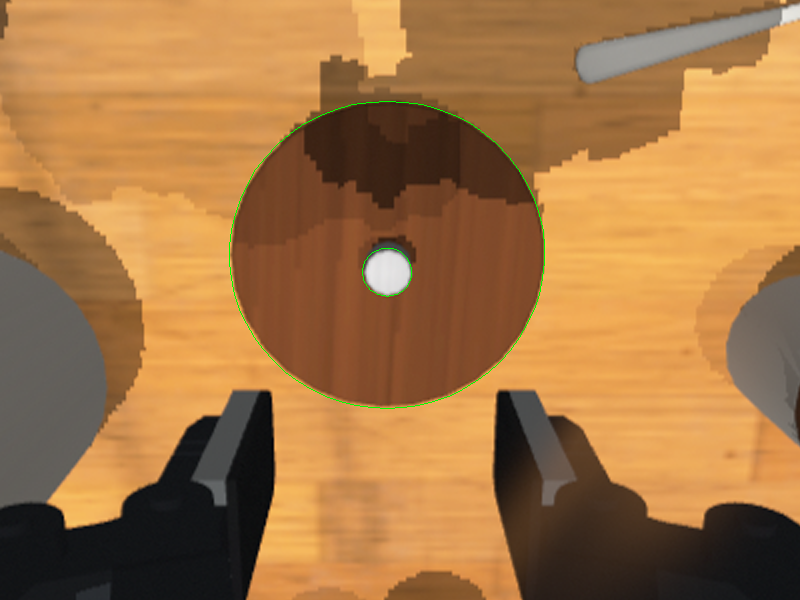

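Request:
carry_out([
  [0, 0.02, -1, 0, 0, 0, 0.5],
  [0, 0, -1, 0, 0, 0, 0.5],
  [0, 0, -1, 0, 0, 0, 0.5],
  [0, 0, -1, 0, 0, 0, 0.5],
  [0, 0, -0.9, 0, 0, 0, 0.5],
  [0, 0, -0.4, 0, 0, 0, 0.5],
  [0, 0, 0, 0, 0, 0, 0.5],
  [0, 0, 0, 0, 0, 0, 0.5],
])

```text
t: 34.4
tool_pos: [0.4156, 0.1811, 0.0306]
tool_rot: [0.001, 3.14, 0.001]
contact_force: [0.8, -0.5, 0.2]
opening: 0.0428
```

Request:
carry_out([
  [0, 0, 0, 0, 0, 0, 0],
  [0, 0, 0, 0, 0, 0, 0],
  [0, 0, 0, 0, 0, 0, 0],
  [0, 0, 0, 0, 0, 0, 0],
], grip_force=70)

```text
t: 34.8
tool_pos: [0.4159, 0.1816, 0.0311]
tool_rot: [-0.001, 3.139, 0.001]
contact_force: [-0.7, -0.1, 6.4]
opening: 0.0124
```

Request:
carry_out([
  [0, 0, 0.2, 0, 0, 0, 0],
  [0, 0, 0.5, 0, 0, 0, 0],
  [0, 0, 0.9, 0, 0, 0, 0],
  [0, 0, 1, 0, 0, 0, 0],
  [0, 0, 1, 0, 0, 0, 0],
  [0, 0, 1, 0, 0, 0, 0],
  [0.2, -0.6, 0.6, 0, 0, 0, 0],
  [0.3, -0.9, 0, 0, 0, 0, 0],
  [0.3, -1, 0, 0, 0, 0, 0],
  [0.3, -1, 0, 0, 0, 0, 0],
  [0.3, -1, 0, 0, 0, 0, 0],
  [0.3, -0.9, 0, 0, 0, 0, 0],
])

```text
t: 36.0
tool_pos: [0.4571, 0.0453, 0.1601]
tool_rot: [-0.0, 3.141, -0.0]
contact_force: [1.2, 0.3, -2.0]
opening: 0.0126
```

Request:
carry_out([
  [0.25, -0.8, 0, 0, 0, 0, 0],
  [0.16, -0.6, 0, 0, 0, 0, 0],
  [0, -0.08, -0.2, 0, 0, 0, 0],
  [0, 0, -0.4, 0, 0, 0, 0],
  [0, 0, 0, 0, 0, 0, 0],
  [0, 0, 0, 0, 0, 0, 0],
])

```text
t: 36.6
tool_pos: [0.4666, 0.0101, 0.1437]
tool_rot: [0.002, -3.14, -0.001]
contact_force: [-0.5, -0.1, -1.7]
opening: 0.0125
```

```bash
python3 ov.py ov7 .4678 .0097 .1 .056 .4678 .0097 0 .056 .4678 .0097 .1 .049
```

```text
t 36.6 pos [0.4666 0.0101 0.1437] rot [ 2.0000e-03 -3.1399e+00 -7.0000e-04] f [-0.52 -0.14 -1.7 ] op 0.0125
```

View pics/ov7.png

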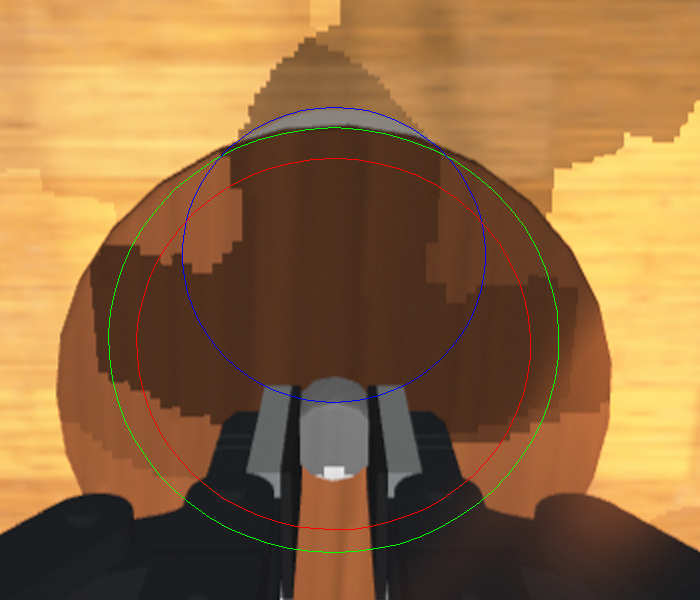

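Request:
carry_out([
  [0.05, -0.02, -0.2, 0, 0, 0, 0],
  [0, 0, -0.25, 0, 0, 0, 0],
  [0, 0, -0.2, 0, 0, 0, 0],
  [0, 0, -0.15, 0, 0, 0, 0],
  [0, 0, -0.15, 0, 0, 0, 0],
  [0, 0, -0.07, 0, 0, 0, 0],
  [0, 0, 0, 0, 0, 0, 0],
  [0, 0, 0, 0, 0, 0, 0],
])

```text
t: 37.45
tool_pos: [0.4687, 0.0088, 0.1192]
tool_rot: [-0.0, 3.141, 0.0]
contact_force: [-0.2, -0.3, -0.5]
opening: 0.0129
```

Request:
carry_out([
  [0, 0, -0.05, 0, 0, 0, 0],
  [0, 0, 0, 0, 0, 0, 0],
  [0, 0, 0, 0, 0, 0, 0],
])

```text
t: 37.75
tool_pos: [0.4687, 0.0088, 0.1179]
tool_rot: [-0.0, 3.141, 0.0]
contact_force: [0.5, -0.2, -1.3]
opening: 0.0126
```

Request:
carry_out([
  [0, 0, -0.06, 0, 0, 0, 0],
  [0, 0, -0.03, 0, 0, 0, 0],
  [0, 0, 0, 0, 0, 0, 0],
  [0, 0, 0, 0, 0, 0, 0],
])

```text
t: 38.15
tool_pos: [0.4686, 0.0088, 0.1155]
tool_rot: [0.0, -3.141, -0.0]
contact_force: [0.8, 0.4, -2.2]
opening: 0.0128
```

Request:
carry_out([
  [0, 0, -0.03, 0, 0, 0, 0],
  [0, 0, 0, 0, 0, 0, 0],
  [0, 0, 0, 0, 0, 0, 0],
])

```text
t: 38.45
tool_pos: [0.4686, 0.0088, 0.1148]
tool_rot: [0.0, -3.142, -0.0]
contact_force: [0.8, 0.6, -2.5]
opening: 0.0121
```

Request:
carry_out([
  [0, 0, -0.03, 0, 0, 0, 0],
  [0, 0, 0, 0, 0, 0, 0],
  [0, 0, 0, 0, 0, 0, 0],
])

```text
t: 38.75
tool_pos: [0.4688, 0.0088, 0.1144]
tool_rot: [-0.0, 3.141, -0.0]
contact_force: [0.0, 1.0, 2.0]
opening: 0.0129
```

Request:
carry_out([
  [0, 0, -0.02, 0, 0, 0, 0],
  [0, 0, 0, 0, 0, 0, 0],
  [0, 0, 0, 0, 0, 0, 0],
])

```text
t: 39.05
tool_pos: [0.4688, 0.0088, 0.1144]
tool_rot: [-0.0, 3.141, -0.0]
contact_force: [-2.8, 1.2, 5.0]
opening: 0.0128
```

Request:
carry_out([
  [0, 0, 0, 0, 0, 0, 0.3],
  [0, 0, 0, 0, 0, 0, 0.5],
  [0, 0, 0, 0, 0, 0, 0.5],
  [0, 0, 0.3, 0, 0, 0, 0.5],
  [0, 0, 0.8, 0, 0, 0, 0.5],
  [0, 0, 1, 0, 0, 0, 0.5],
  [0, 0, 1, 0, 0, 0, 0.5],
  [0, 0, 1, 0, 0, 0, 0.5],
  [-0.4, 0.4, 0.6, 0, 0, 0, 0.5],
  [-0.8, 0.8, 0, 0, 0, 0, 0.5],
  [-0.8, 0.8, 0, 0, 0, 0, 0.5],
  [-0.8, 0.8, 0, 0, 0, 0, 0.5],
])

```text
t: 40.25
tool_pos: [0.398, 0.0793, 0.2318]
tool_rot: [0.001, 3.141, 0.0]
contact_force: [-0.1, 0.8, 0.6]
opening: 0.043
```

Request:
carry_out([
  [0, 0.8, 0, 0, 0, 0, 0.5],
  [0, 0, 0, 0, 0, 0, 0.5],
  [0, 0, 0, 0, 0, 0, 0.5],
])

```text
t: 40.55
tool_pos: [0.3987, 0.0987, 0.2315]
tool_rot: [-0.002, 3.141, -0.001]
contact_force: [-0.2, 0.1, 0.1]
opening: 0.0429
```

```bash
python3 - <<'E'
from station import ctrl
from h import *
o=ctrl.get_obs();print(o["t"],o["tool_pos"],o["contact_force"])
w=ctrl.get_image("wrist");s=ctrl.get_image("scene");t=ctrl.get_image("top")
J=dict(large=(.4678,.0097),medium=(.3946,-.1892),small=(.4255,-.379),tiny=(.455,.3473))
cv2.imwrite("pics/fw.png",w["frame"])
for n,p,(dx,dy) in (("s",s,(.0015,.0005)),("t",t,(-.0015,-.003))):
    im=cv2.resize(p["frame"],None,fx=3,fy=3,interpolation=cv2.INTER_CUBIC);Rt=campose(p)
    for k,(x,y) in J.items():
        x+=dx;y+=dy
        h=JAR[k][1]
        for z,r in ((h+.008,DISC[k]),(0,JAR[k][0]),(h+.022,.0085)):
            cv2.polylines(im,[(3*(proj(p,Rt,circ(x,y,z,r))+.33)).round().astype(int)],True,(0,255,0),1)
    tiles=[]
    for k,(x,y) in J.items():
        u,v=(3*proj(p,Rt,[[x,y,.05]])[0]).astype(int)
        tiles.append(im[max(0,v-150):v+150,max(0,u-150):u+150])
    tiles=[cv2.resize(q,(300,300)) for q in tiles]
    cv2.imwrite(f"pics/f{n}.png",np.vstack([np.hstack(tiles[:2]),np.hstack(tiles[2:])]))
E
```

```text
40.55 [0.39870853 0.09873304 0.23146149] [-0.20018869  0.06825648  0.093254  ]
```

View pics/fw.png

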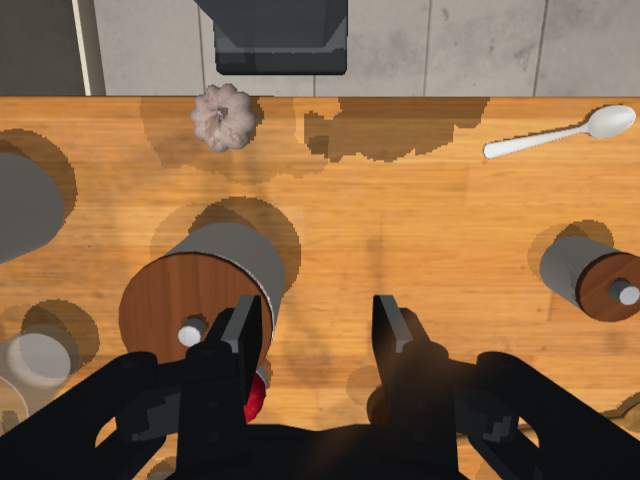

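View pics/fs.png

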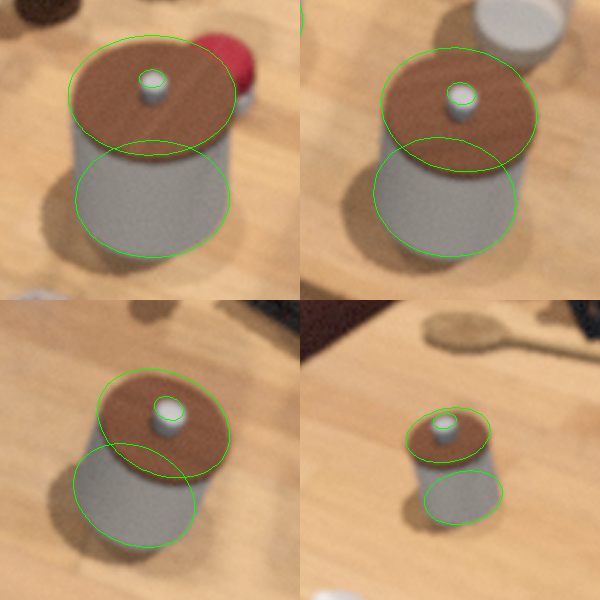

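View pics/ft.png

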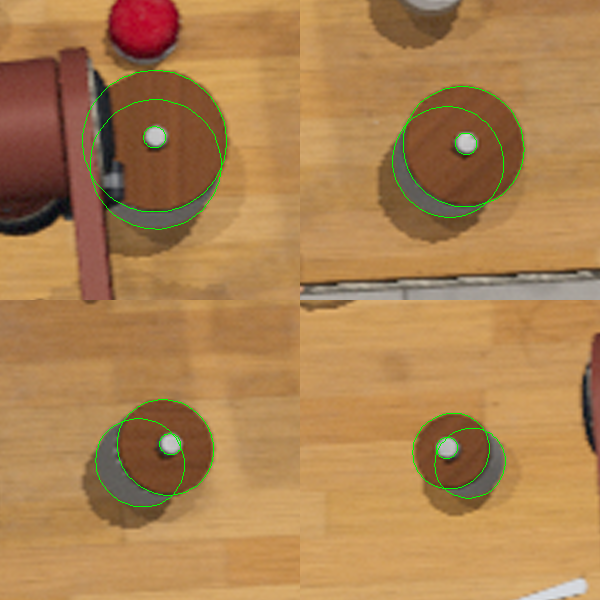

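```bash
python3 - <<'E'
from station import ctrl
print(ctrl.finish_job())
print(ctrl.get_obs()["t"])
E
```

```text
the job is handed in; nothing more can be done
None
the job is handed in; nothing more can be done
```

All four lids are on the jars of their own size, and I handed the job in at about 41 s of the 109 s allowed. It reports no verdict, so the result rests on my own checks.

I took each lid off the stack by its knob and lowered it until the wrist felt a light contact, then released it. The highest reading I saw between moves was about 6 N, against the 40 N limit. The last heights I read came within about 1 mm of the height for a fully seated lid, taken from how each lid was held.

The last pictures show every lid flat and centred on its jar. The jars are where I measured them, and the gripper is clear of everything. I did not measure the pepper mill and glass again; in the pictures where they show, they are still standing.

Two checks disagreed:
- **Camera offsets:** The fixed cameras put things up to about 4 mm away from each other. I relied on the wrist camera instead, whose predicted jar positions matched its pictures. In the final scene-camera picture the predicted outlines sit slightly off, by a similar amount on every jar, which I took to be calibration error.
- **Trace network:** It gave one wrong outline of the small lid and missed the small jar once. I measured the small lid from its knob and the small jar from its rim instead.

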